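# Make up two spares kits of slab glass

## Robot

A 7-joint arm with a two-finger parallel gripper is mounted at the origin on a cart in front of the work surface, level with it; the furniture and walls round the work are solid. World frame = base frame: x ahead of the robot, y to its left, z up, the work surface at z = 0. Lengths are in mm, angles in rad, forces in N, time in s.
With the tool pointing down it reaches from about 400 to 850 mm from the base axis. Payload 4.5 kg.
Tool frame: the origin (TCP) lies on the mounting face of the last link; the fingertips stand 173 mm ahead of it and the grasp point (between the pads) lies 155 mm ahead of it (tcp_to_tips is the distance from the TCP to the fingertips, in mm); z points along the fingers, y is the line along which they close (so a half turn about z gives the same grasp; the last joint's range is limited). The gripper opens to 85 mm and grips with 20 to 120 N. Pads are 22 mm wide; open, the fingers measure 114 mm over their backs; the gripper's body (76 mm by 85 mm) begins 54 mm behind the grasp point. The pads swing forward as they close: fully open they stand 13 mm farther back than shut.
Start: joints at [-1.134, 0.689, -0.195, 1.565, 0.157, 0.902, -0.215], TCP at [244.978, 574.999, 404.717] pointing down, gripper open.
Joint ranges: [-3.01, 3.01], [-0.46, 2.08], [-1.47, 1.51], [0.13, 2.56], [-1, 4.14], [0.04, 2.09], [-2.66, 2.66]. Speed limits (rad/s): [2.57, 2.57, 3.14, 3.14, 3.14, 3.14, 3.14].

## Interface

Orientations are given as a unit quaternion [w, x, y, z].
In Python, from bench import sense, grab_frame, camera_params, close_job, tcp_to_tips gives the robot as it stands.
- The arm moves only by the shell command python3 -m inch 'ROWS'. ROWS is JSON, a list of rows, each a list of 7 numbers: the turn, a rotation vector about the tool's x, y, z in rad, then the shift along the tool's x, y, z in mm, then the opening, from 0 (shut) to 1 (fully open). A call has 1 to 10 rows; each row is the pose to reach, as a shift and turn from the pose commanded when the call began, along the tool's axes at that moment; what a row does not reach only later rows make up. A row lasts 1/8 s, in which the tool goes at most 62.5 mm and 10.7 degrees, less where a joint would pass 70% of its speed; a pose out of reach is approached as far as the arm can. A call with a gripper value outside its range is refused whole. The fingers move at their own pace and stop on an object; the grip force is fixed at half the most. Time passes only in rows, so rows that repeat a pose let the fingers close. It gives the time, the measured TCP pose, the force, the opening and the grip force at its end, in the units of the state.
- sense(): the state, without advancing time (a new reading comes with each control period).
- grab_frame(name): name is "side" or "top" or "wrist"; returns the picture (384x512x3 uint8, red, green, blue); there is no depth.
- camera_params(name): a dict with "vertical_fov" (degrees; the focal length in pixels is half the picture's height over the tangent of half this angle, whatever the lens; pixels are square), "cx", "cy" (the principal point, pixels), "distortion" ([k1, k2, p1, p2, k3] as OpenCV has them; the pictures are not rectified), "world_to_cam" (4x4, takes a point from world to camera coordinates). Camera axes: x right, y up, looking along -z (the intrinsics and any distortion apply to the point x, -y, -z); pixel columns grow to the right and rows downward; lengths in mm; the calibration is good to about 2 mm. A picture is of the moment at which its call begins: read the wrist's pose just before it. camera_params takes no time and is no camera call; for the wrist camera it gives the pose at the moment of the call.
- close_job(): hands the job in; it is judged then, once.
The state is a dict: "t": time; "joint_positions": joint angles; "qvel": joint speeds; "effort": joint torques, N m; "tool_pos": TCP position; "tool_rot": TCP orientation; "force": force on the tool from outside, world axes, zero at the start; "moment": the same for the moment, N m; "grip_width": opening from 0.0 (shut) to 1.0 (fully open); "grip_force": force on a finger pad.
Only numpy, scipy, OpenCV 4.12 (cv2) and the standard library are available. Lean on these libraries where they do the work, as an engineer would, in place of code of your own. Each camera call takes 0.05 s, during which the arm holds its last target. There are 200 camera calls.

## Task

Make up the two kits of spare glass that go out with the panels: the big slab block, the straight strip and the skewed sliver go into the broad tray, the tapered block and the small heart into the narrow tray. In each tray every piece must lie flat on the tray's floor inside the rim, none on top of another or on the rim. Glass chips: set each piece down before letting go, do not drop it, and leave the eight-pointed star where it lies.

Things in the scene. Friction and masses are not known exactly. Their poses are not given: they have to be found in the camera images.
- broad_tray: Broad shallow light-wood tray, fixed, inside 150 (its x) by 112 mm (its y). Origin: centre of underside, on the table, z up. Felt-lined floor 8 mm above origin. Rim 8 mm thick; mid-side it is only 5 mm above the floor, low enough for fingers to pass; 16 mm within 26 (x) and 18 mm (y) of the inner corners. Its three pieces fit side by side along x, lengthwise on y.
- narrow_tray: Narrow shallow light-wood tray, fixed, inside 152 (its x) by 74 mm (its y). Origin: centre of underside, on the table, z up. Felt-lined floor 8 mm above origin. Rim 8 mm thick; mid-side it is only 5 mm above the floor, low enough for fingers to pass; 16 mm within 12 mm of the inner corners. Its two pieces fit one behind the other along x: the tapered block lengthwise, then the heart.
- slab_block: The biggest block of pale slab glass, nearly a rectangle, 64 x 92 mm, 22 mm high, 0.29 kg, lying flat. Origin: centre of the underside's bounding box, z up. Long sides run along its y, turned 3.5 degrees clockwise seen from above; grip across them (62 mm at the middle). It stands 8 mm higher than strip and sliver, so fingers holding only its top can pass over them.
- straight_strip: Straight narrow bar of pale slab glass with square ends, 20 x 84 mm, 14 mm high, lying flat. Origin: centre of the underside's bounding box, z up. Long sides along its y; grip across them (20 mm).
- skewed_sliver: Narrow piece of pale slab glass with slanting ends, 32 x 77 mm over all, 14 mm high, lying flat. Origin: centre of the underside's bounding box, z up. Its long sides are parallel to the line from its y axis turned 11.5 degrees clockwise seen from above, 24 mm apart; grip across them. Along that line it is 74 mm long.
- tapered_block: Four-sided tapered block of pale slab glass, 54 x 85 mm over all, 20 mm high, lying flat: its side at -x is about 84 mm long, its side at +x only 62 mm. Origin: centre of the underside's bounding box, z up. The two long sides run along its y turned about 6.3 degrees clockwise seen from above (they differ by 6 degrees); grip across them, about 49 mm at the middle.
- small_heart: Small stubby heart or arrowhead of pale slab glass, 35 x 36 mm, 14 mm high, the smallest piece, lying flat. Origin: centre of the underside's bounding box, z up. Grip along its y at x = +4 mm: there its flanks are 33 to 34 mm apart, the one at -y square to y, the one at +y turned 13 degrees clockwise from it, so close along a line 6.5 degrees clockwise from y, and low.
- star: Finished eight-pointed star of pale slab glass, 84 x 81 mm, 20 mm high, lying flat and loose among the pieces; not part of any kit. Origin: centre of its underside.

How it is judged:
By the outcome, as a careful person would: the job done as asked, in the order asked, and still so for the second after the job is handed in, with the robot touching nothing.
It also fails if it takes over 117 s, if anything falls off the work surface, if the arm or the gripper's body presses on something with over 40 N, if the wrist force passes 120 N, or if a joint passes its speed limit or range.

## Working session

There is one attempt and no reset: what is moved stays moved. The work goes in short steps, Python scripts to look and compute and a shell command to move; the robot and the scene stay as the last step left them, time stands still between calls to the robot, and variables do not carry over. Pictures are saved under pics/ and viewed, at most 14 in all, crops included, and the job is handed in when it is done.

```bash
ls; mkdir -p pics
python3 - <<'E'
from bench import *
import cv2
s=sense();print({k:s[k] for k in('t','tool_pos','tool_rot','grip_width','force')},tcp_to_tips)
for n in("top","side"):
    f=grab_frame(n);cv2.imwrite(f"pics/{n}0.png",f[:,:,::-1]);print(n,camera_params(n))
E
```

```text
pics
{'t': 0.0, 'tool_pos': array([244.87454975, 574.65579332, 403.86764837]), 'tool_rot': array([-1.34842234e-04,  1.99978456e-01,  9.79799849e-01, -9.24568589e-04]), 'grip_width': 1.001352463086362, 'force': array([-0.41582424, -1.02833777,  0.16114177])} 173.4
top {'vertical_fov': 50.5974518262983, 'cx': 261.9122950397256, 'cy': 186.90236861954148, 'distortion': array([0.03801266, 0.        , 0.        , 0.        , 0.        ]), 'world_to_cam': array([[-6.69319354e-03, -9.99710642e-01, -2.31048156e-02,
         1.25365505e+01],
       [ 9.84958990e-01, -1.05803324e-02,  1.72464037e-01,
        -5.34726579e+02],
       [-1.72658589e-01, -2.16029607e-02,  9.84744801e-01,
        -1.06239034e+03],
       [ 0.00000000e+00,  0.00000000e+00,  0.00000000e+00,
         1.00000000e+00]])}
side {'vertical_fov': 43.244943350374925, 'cx': 261.7334216095211, 'cy': 193.94461950338513, 'distortion': array([-0.19850105,  0.        ,  0.        ,  0.        ,  0.        ]), 'world_to_cam': array([[-9.61275090e-01, -2.75414041e-01,  9.86443012e-03,
         5.25819082e+02],
       [ 1.22799393e-01, -3.96012476e-01,  9.09996939e-01,
        -8.64081627e+01],
       [-2.46719496e-01,  8.75968735e-01,  4.14497605e-01,
        -1.40253586e+03],
       [ 0.00000000e+00,  0.00000000e+00,  0.00000000e+00,
         1.00000000e+00]])}
```

View pics/top0.png

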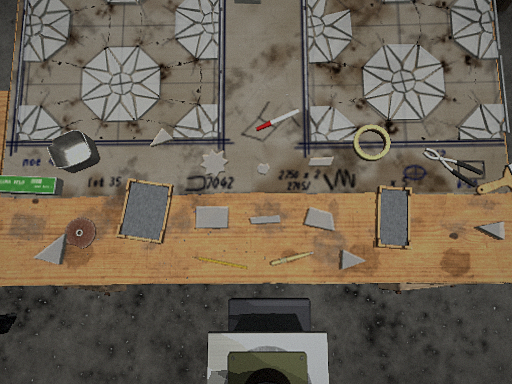

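View pics/side0.png

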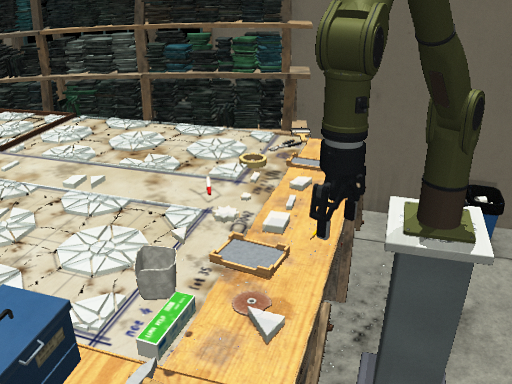

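```bash
cat > h.py <<'E'
import numpy as np, cv2, sys
from bench import *
from scipy.spatial.transform import Rotation as Ro
def K(p): 
    f=192/np.tan(np.radians(p['vertical_fov']/2)); return np.array([[f,0,p['cx']],[0,f,p['cy']],[0,0,1]])
def cast(p,px,z):
    px=np.asarray(px,float).reshape(-1,1,2)
    u=cv2.undistortPoints(px,K(p),p['distortion'])[:,0]
    T=np.asarray(p['world_to_cam']);R=T[:3,:3];C=-R.T@T[:3,3]
    d=np.c_[u[:,0],-u[:,1],-np.ones(len(u))]@R
    return (C+d*((z-C[2])/d[:,2])[:,None])[:,:2]
def rot():
    w=sense()['tool_rot'];return Ro.from_quat([w[1],w[2],w[3],w[0]])
def state():
    s=sense();y=rot().as_matrix()[:,1]
    print('t %.2f pos %s yaw(tool y) %.1f grip %.3f gf %.1f F %s tilt %s'%(s['t'],np.round(s['tool_pos'],1),np.degrees(np.arctan2(y[1],y[0])),s['grip_width'],s['grip_force'],np.round(s['force'],1),np.round(rot().as_matrix()[:2,2],4)))
def go(x,y,z,yaw):
    """tool rows to reach TCP x,y,z with closing line at yaw deg (mod 180), tool straight down"""
    s=sense();R=rot();ty=R.as_matrix()[:,1];cur=np.degrees(np.arctan2(ty[1],ty[0]))
    d=(yaw-cur+90)%180-90
    a=np.radians(cur+d);Y=np.array([np.cos(a),np.sin(a),0]);Z=np.array([0,0,-1.]);X=np.cross(Y,Z)
    rv=(R.inv()*Ro.from_matrix(np.c_[X,Y,Z])).as_rotvec()
    sh=R.inv().apply(np.array([x,y,z])-s['tool_pos'])
    print('turn',np.round(rv,3),'shift',np.round(sh,1),'| dist %.0f turn %.1f deg; j7 %.2f'%(np.linalg.norm(sh),np.degrees(np.linalg.norm(rv)),s['joint_positions'][6]))
E
python3 - <<'E'
from h import *
p=camera_params('top')
for n,q,z in [('broad',(146,210),13),('narrow',(394,217),13),('slab',(212,217),22),('strip',(265,219),14),('tap',(319,218),20),('heart',(263,169),14),('sliver',(321,161),14),('star',(215,162),20)]:
    print(n,cast(p,q,z).round())
T=np.asarray(camera_params('wrist')['world_to_cam']);print(T.round(3),-T[:3,:3].T@T[:3,3],camera_params('wrist')['vertical_fov'])
go(480,60,420,0);go(480,60,420,90)
E
```

```text
broad [[479. 333.]]
narrow [[ 453. -354.]]
slab [[456. 147.]]
strip [[450.   1.]]
tap [[ 451. -148.]]
heart [[592.   5.]]
sliver [[ 613. -159.]]
star [[613. 141.]]
[[ 3.91000e-01  9.21000e-01 -2.00000e-03 -6.23532e+02]
 [-8.73000e-01  3.70000e-01 -3.19000e-01  4.14820e+01]
 [-2.92000e-01  1.27000e-01  9.48000e-01 -3.81406e+02]
 [ 0.00000e+00  0.00000e+00  0.00000e+00  1.00000e+00]] [168.2748384  606.89862224 373.28339208] 70.66345557751421
turn [-1.000e-03  1.000e-03  1.168e+00] shift [-418.  -381.4  -15.4] | dist 566 turn 66.9 deg; j7 -0.22
turn [-0.002 -0.    -0.403] shift [-418.  -381.4  -15.4] | dist 566 turn 23.1 deg; j7 -0.22
```

```bash
python3 -c "
from h import *
go(450,220,420,90)"
```

```text
turn [-0.002 -0.    -0.403] shift [-327.7 -246.   -15.6] | dist 410 turn 23.1 deg; j7 -0.22
```

```bash
python3 -m inch '[[0,0,-0.403,-328,-246,-16,1],[0,0,-0.403,-328,-246,-16,1],[0,0,-0.403,-328,-246,-16,1],[0,0,-0.403,-328,-246,-16,1],[0,0,-0.403,-328,-246,-16,1],[0,0,-0.403,-328,-246,-16,1],[0,0,-0.403,-328,-246,-16,1],[0,0,-0.403,-328,-246,-16,1],[0,0,-0.403,-328,-246,-16,1]]'
python3 - <<'E'
from h import *
state()
p=camera_params('wrist');f=grab_frame('wrist');cv2.imwrite('pics/w1.png',f[:,:,::-1])
import pickle;pickle.dump((p,f),open('w1.pkl','wb'))
go(450,-190,420,90)
E
```

```text
t: 1.23
tool_pos: [449.8, 220.9, 420.6]
tool_rot: [-0.0, -0.001, 1.0, 0.0]
force: [-0.8, 0.7, 0.3]
grip_width: 1.001
grip_force: 0.0
t 1.23 pos [449.8 220.9 420.6] yaw(tool y) 90.1 grip 1.001 gf 0.0 F [-0.8  0.7  0.3] tilt [-0.0006  0.0008]
turn [ 0.001 -0.001  0.003] shift [ 6.000e-01 -4.114e+02  2.000e-01] | dist 411 turn 0.2 deg; j7 0.75
```

View pics/w1.png

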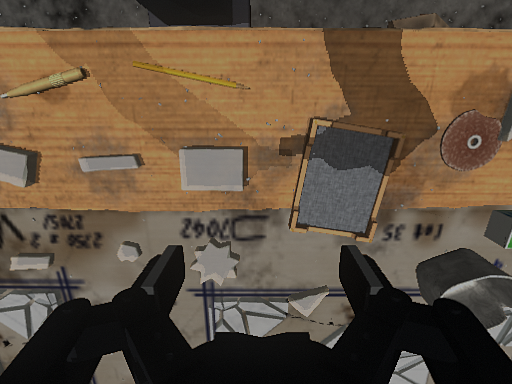

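```bash
python3 -m inch '[[0,0,0,0,-410,0,1],[0,0,0,0,-410,0,1],[0,0,0,0,-410,0,1],[0,0,0,0,-410,0,1],[0,0,0,0,-410,0,1],[0,0,0,0,-410,0,1],[0,0,0,0,-410,0,1],[0,0,0,0,-410,0,1],[0,0,0,0,-410,0,1]]'
python3 - <<'E'
from h import *
state()
p=camera_params('wrist');f=grab_frame('wrist');cv2.imwrite('pics/w2.png',f[:,:,::-1])
import pickle;pickle.dump((p,f),open('w2.pkl','wb'))
p1,f1=pickle.load(open('w1.pkl','rb'))
b=cv2.resize(f1[110:300,0:420],None,fx=1.9,fy=1.9,interpolation=cv2.INTER_CUBIC)
for q,g in((p1,f1),(p,f)):
    h=cv2.cvtColor(g,cv2.COLOR_RGB2HSV)
    print([ (x,y,tuple(h[y,x])) for x,y in ((213,169),(110,162),(213,145),(60,162),(215,262),(30,262),(128,252),(180,232))])
E
```

```text
t: 2.4
tool_pos: [450.9, -187.9, 420.6]
tool_rot: [0.0, -0.002, 1.0, 0.001]
force: [0.9, 0.6, 1.1]
grip_width: 1.001
grip_force: 0.0
t 2.40 pos [ 450.9 -187.9  420.6] yaw(tool y) 90.2 grip 1.001 gf 0.0 F [0.9 0.6 1.1] tilt [0.0002 0.0014]
[(213, 169, (np.uint8(15), np.uint8(11), np.uint8(135))), (110, 162, (np.uint8(17), np.uint8(13), np.uint8(135))), (213, 145, (np.uint8(15), np.uint8(123), np.uint8(77))), (60, 162, (np.uint8(14), np.uint8(133), np.uint8(152))), (215, 262, (np.uint8(17), np.uint8(17), np.uint8(136))), (30, 262, (np.uint8(15), np.uint8(15), np.uint8(138))), (128, 252, (np.uint8(17), np.uint8(17), np.uint8(136))), (180, 232, (np.uint8(17), np.uint8(39), np.uint8(92)))]
[(213, 169, (np.uint8(15), np.uint8(11), np.uint8(97))), (110, 162, (np.uint8(15), np.uint8(130), np.uint8(151))), (213, 145, (np.uint8(14), np.uint8(141), np.uint8(132))), (60, 162, (np.uint8(15), np.uint8(138), np.uint8(168))), (215, 262, (np.uint8(18), np.uint8(62), np.uint8(95))), (30, 262, (np.uint8(19), np.uint8(49), np.uint8(124))), (128, 252, (np.uint8(14), np.uint8(68), np.uint8(83))), (180, 232, (np.uint8(15), np.uint8(75), np.uint8(109)))]
```

View pics/w2.png

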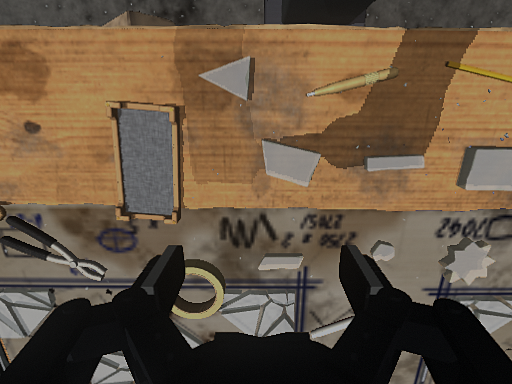

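```bash
cat > seg.py <<'E'
from h import *
def blob(p,f,seed,z,eps=2.0,smax=32,dv=18):
    h=cv2.cvtColor(f,cv2.COLOR_RGB2HSV).astype(int)
    x,y=seed;v=np.median(h[y-2:y+3,x-2:x+3,2])
    m=((h[...,1]<smax)&(abs(h[...,2]-v)<dv)).astype(np.uint8)
    n,l=cv2.connectedComponents(m,connectivity=4)
    c=max(cv2.findContours((l==l[y,x]).astype(np.uint8),cv2.RETR_EXTERNAL,cv2.CHAIN_APPROX_NONE)[0],key=cv2.contourArea)
    w=cast(p,c[:,0].astype(float),z)
    pol=cv2.approxPolyDP(c,eps,True)[:,0].astype(float)
    return w,pol,cast(p,pol,z)
def rep(n,p,f,seed,z,**k):
    w,pol,W=blob(p,f,seed,z,**k)
    r=cv2.minAreaRect(w.astype(np.float32))
    print(n,'rect c',np.round(r[0],1),'size',np.round(r[1],1),'ang %.1f'%r[2])
    if len(W)<9:
        for i in range(len(W)):
            d=W[(i+1)%len(W)]-W[i];print('   ',pol[i].astype(int),W[i].round(1),'edge %.1f @ %.1f'%(np.hypot(*d),np.degrees(np.arctan2(d[1],d[0]))))
E
python3 - <<'E'
from seg import *;import pickle
a=pickle.load(open('w1.pkl','rb'));b=pickle.load(open('w2.pkl','rb'))
rep('slab',*a,(213,169),22)
rep('strip',*a,(110,162),14);rep('strip',*b,(395,163),14)
rep('tap',*b,(291,162),20)
rep('sliver',*b,(281,262),14)
rep('heart',*a,(128,252),14,eps=1.2);rep('heart',*b,(382,251),14,eps=1.2)
rep('star',*a,(215,262),20)
# trays: inner felt
for n,(p,f),s in(('broad',a,(345,195)),('narrow',b,(147,162))):
    h=cv2.cvtColor(f,cv2.COLOR_RGB2HSV)
    m=(h[...,1]<50).astype(np.uint8);m=cv2.morphologyEx(m,cv2.MORPH_OPEN,np.ones((3,3)))
    k,l=cv2.connectedComponents(m,connectivity=4)
    c=max(cv2.findContours((l==l[s[1],s[0]]).astype(np.uint8),cv2.RETR_EXTERNAL,cv2.CHAIN_APPROX_NONE)[0],key=cv2.contourArea)
    for z in(8,):
        r=cv2.minAreaRect(cast(p,c[:,0],z).astype(np.float32));print(n,z,np.round(r[0],1),np.round(r[1],1),round(r[2],1))
E
```

```text
slab rect c [456.1 154.2] size [79.5 58.7] ang 88.8
strip rect c [448.9   5.8] size [17.6 76.5] ang 2.9
    [137 166] [453.   44.3] edge 15.7 @ -155.9
    [131 156] [438.7  37.9] edge 67.9 @ -85.1
    [ 84 160] [444.4 -29.7] edge 11.8 @ -11.6
    [ 84 168] [456.  -32.1] edge 8.6 @ 70.1
    [ 90 170] [458.9 -24.1] edge 68.6 @ 95.0
strip rect c [447.8   1.3] size [16.1 77.2] ang 3.0
    [422 156] [438.5  38.3] edge 76.0 @ -87.5
    [368 158] [441.8 -37.6] edge 13.0 @ 7.4
    [368 167] [454.8 -36. ] edge 71.1 @ 92.7
    [418 165] [451.4  35. ] edge 6.6 @ 131.7
    [422 162] [447.1  39.9] edge 8.7 @ -169.1
tap rect c [ 448. -151.] size [80.8 44. ] ang 76.8
    [263 141] [ 418.1 -185.5] edge 43.8 @ 9.6
    [268 172] [ 461.3 -178.2] edge 25.5 @ 83.8
    [286 174] [ 464.  -152.8] edge 34.4 @ 67.7
    [308 183] [ 477.1 -121. ] edge 43.5 @ 163.1
    [319 154] [ 435.4 -108.4] edge 79.1 @ -102.7
sliver rect c [ 608.3 -155.5] size [12.9 64. ] ang 0.2
    [261 264] [ 614.9 -187.4] edge 59.4 @ 92.0
    [298 263] [ 612.8 -128. ] edge 10.2 @ 154.8
    [301 258] [ 603.6 -123.7] edge 57.5 @ -91.6
    [265 257] [ 602.  -181.1] edge 14.4 @ -26.0
heart rect c [590.2  11.7] size [24.7 19.9] ang 84.8
    [122 246] [581.5   2.1] edge 5.9 @ -24.7
    [121 249] [ 5.868e+02 -4.000e-01] edge 13.4 @ 18.9
    [125 256] [599.5   4. ] edge 13.2 @ 98.2
    [133 255] [597.6  17. ] edge 6.9 @ 58.3
    [137 257] [601.2  22.9] edge 16.3 @ -177.2
    [135 248] [584.9  22.1] edge 17.4 @ -107.6
    [124 245] [579.7   5.5] edge 3.9 @ -62.6
heart rect c [589.2   8. ] size [34.3 20.9] ang 83.7
star rect c [604.7 149.4] size [57.2 68.1] ang 52.6
broad 8 [478.6 338.9] [111.4 150.2] 81.1
narrow 8 [ 454.3 -352.7] [ 72.7 152. ] 85.5
```

```bash
python3 -c "
from h import *
go(448,4,300,3)"
```

```text
turn [ 1.000e-03 -1.000e-03  1.523e+00] shift [  2.1 191.5 120.9] | dist 226 turn 87.2 deg; j7 1.57
```

```bash
python3 -m inch '[[0,0,1.523,2,192,121,1],[0,0,1.523,2,192,121,1],[0,0,1.523,2,192,121,1],[0,0,1.523,2,192,121,1],[0,0,1.523,2,192,121,1],[0,0,1.523,2,192,121,1],[0,0,1.523,2,192,121,1],[0,0,1.523,2,192,121,1],[0,0,1.523,2,192,121,1],[0,0,1.523,2,192,121,1]]'
cat > look.py <<'E'
from seg import *;import pickle
def look(n):
    state();p=camera_params('wrist');f=grab_frame('wrist');cv2.imwrite(f'pics/{n}.png',f[:,:,::-1]);pickle.dump((p,f),open(n+'.pkl','wb'));return p,f
def proj(p,xyz):
    T=np.asarray(p['world_to_cam']);q=T[:3,:3]@np.asarray(xyz,float)+T[:3,3]
    q=np.array([q[0],-q[1],-q[2]]);return cv2.projectPoints(q.reshape(1,3),np.zeros(3),np.zeros(3),K(p),p['distortion'])[0].ravel()
E
python3 - <<'E'
from look import *
p,f=look('w3');s=proj(p,(448,4,14)).astype(int);print(s)
rep('strip',p,f,s,14,smax=60,dv=40)
E
```

```text
t: 3.7
tool_pos: [448.3, 3.2, 299.7]
tool_rot: [-0.0, 0.688, 0.725, 0.0]
force: [-0.1, -0.4, -0.3]
grip_width: 1.002
grip_force: 0.0
t 3.70 pos [448.3   3.2 299.7] yaw(tool y) 3.0 grip 1.002 gf 0.0 F [-0.1 -0.4 -0.3] tilt [0.0001 0.0006]
[262 188]
strip rect c [448.9   3.1] size [19.1 81.8] ang 3.9
    [272 148] [454.8  44.5] edge 17.6 @ -161.3
    [254 153] [438.1  38.8] edge 51.7 @ -87.4
    [254 204] [440.4 -12.8] edge 25.7 @ -80.5
    [257 227] [444.6 -38.2] edge 16.9 @ 14.7
    [273 224] [461.  -33.9] edge 78.6 @ 94.5
```

View pics/w3.png

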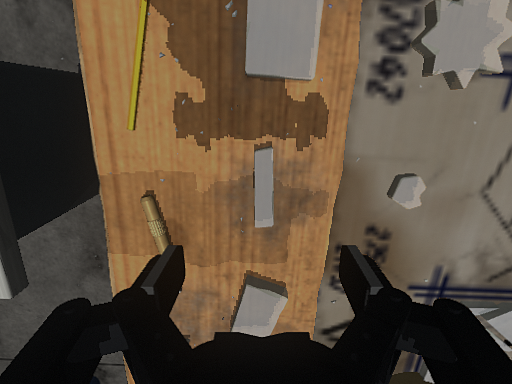

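```bash
python3 -m inch '[[0,0,-0.01,0,0.5,60,0.6],[0,0,-0.01,0,0.5,110,0.6],[0,0,-0.01,0,0.5,119.5,0.6],[0,0,-0.01,0,0.5,119.5,0.4],[0,0,-0.01,0,0.5,119.5,0.1],[0,0,-0.01,0,0.5,119.5,0],[0,0,-0.01,0,0.5,119.5,0],[0,0,-0.01,0,0.5,119.5,0],[0,0,-0.01,0,0.5,119.5,0]]'; python3 -c "
from h import *
state()"
```

```text
t: 4.88
tool_pos: [454.9, 2.2, 183.7]
tool_rot: [-0.003, 0.686, 0.727, -0.003]
force: [0.3, -0.1, 0.5]
grip_width: 0.194
grip_force: 58.5
t 4.88 pos [454.9   2.2 183.7] yaw(tool y) 3.3 grip 0.194 gf 58.5 F [ 0.3 -0.1  0.5] tilt [-0.0087  0.0002]
```

```bash
python3 -m inch '[[0,0,0,0,0,-15,0],[0,0,0,0,0,-60,0],[0,0,0,0,0,-100,0],[0,0,0,0,0,-100,0]]'; python3 -c "
from look import *
print(sense()['joint_positions'].round(2))
p,f=look('w4');cv2.imwrite('pics/w4c.png',cv2.resize(f[100:,100:420],None,fx=1.8,fy=1.8)[:,:,::-1])"
```

```text
t: 5.38
tool_pos: [456.4, 2.3, 285.8]
tool_rot: [-0.001, 0.686, 0.728, -0.002]
force: [-0.0, 0.1, -1.4]
grip_width: 0.196
grip_force: 58.8
[-0.37  0.75  0.44  2.18 -0.88  0.39  0.86]
t 5.38 pos [456.4   2.3 285.8] yaw(tool y) 3.4 grip 0.196 gf 58.8 F [-0.   0.1 -1.4] tilt [-0.0039 -0.0009]
```

View pics/w4c.png

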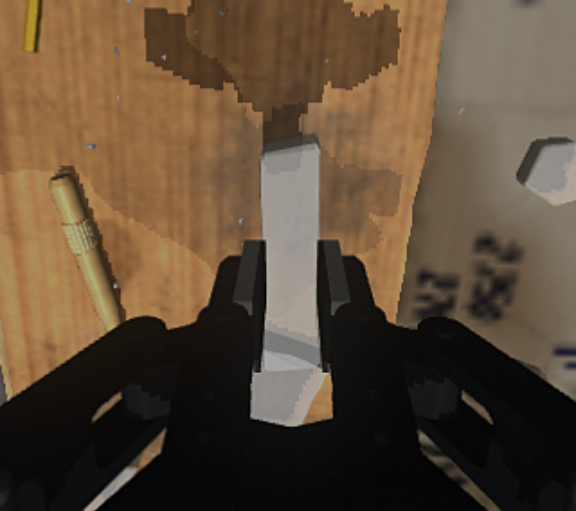

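```bash
python3 -c "
from h import *
go(418.8,348.3,250,-8.9)"
```

```text
turn [-0.006  0.001  0.214] shift [347.3 -16.6  34.6] | dist 349 turn 12.3 deg; j7 0.86
```

```bash
python3 -m inch '[[-0.006,0,0.214,347,-17,35,0],[-0.006,0,0.214,347,-17,35,0],[-0.006,0,0.214,347,-17,35,0],[-0.006,0,0.214,347,-17,35,0],[-0.006,0,0.214,347,-17,35,0],[-0.006,0,0.214,347,-17,35,0],[-0.006,0,0.214,347,-17,35,0],[-0.006,0,0.214,347,-17,35,0]]' | head -2; python3 -c "
from look import *
p,f=look('w5');cv2.imwrite('pics/w5c.png',f[:,:,::-1])
go(418.8,348.3,193.5,-8.9)
print(sense()['joint_positions'].round(2))
"
```

```text
t: 6.42
tool_pos: [418.3, 346.4, 248.0]
t 6.42 pos [418.3 346.4 248. ] yaw(tool y) -9.0 grip 0.196 gf 58.8 F [ 0.1  0.  -0.6] tilt [-0.0042 -0.0022]
turn [-0.003  0.003 -0.003] shift [ 2.5  0.  54.9] | dist 55 turn 0.3 deg; j7 -0.02
[-1.1   0.92  0.58  1.95 -0.94  0.57 -0.02]
```

View pics/w5c.png

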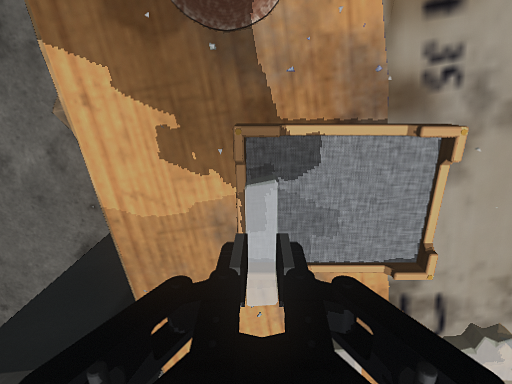

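```bash
python3 -m inch '[[0,0,0,2,0,40,0],[-0.003,0.003,0,2.5,0,53,0],[-0.003,0.003,0,2.5,0,54,0],[-0.003,0.003,0,2.5,0,55,0],[-0.003,0.003,0,2.5,0,55,0]]' | grep -v rot; python3 -c "
from h import *
state()"
```

```text
t: 7.1
tool_pos: [419.0, 349.8, 194.7]
force: [-0.2, -0.2, -1.2]
grip_width: 0.199
grip_force: 58.8
t 7.10 pos [419.  349.8 194.7] yaw(tool y) -9.0 grip 0.199 gf 58.8 F [-0.2 -0.2 -1.2] tilt [0.0017 0.0025]
```

```bash
python3 -m inch '[[0,0,0,0,0,1,0],[0,0,0,0,0,2,0],[0,0,0,0,0,2.5,0],[0,0,0,0,0,2.5,0]]' | grep -v rot; python3 -c "
from h import *
state()"
```

```text
t: 7.6
tool_pos: [418.6, 350.2, 191.8]
force: [0.4, 0.3, 2.6]
grip_width: 0.196
grip_force: 59.1
t 7.60 pos [418.6 350.2 191.8] yaw(tool y) -8.9 grip 0.196 gf 59.1 F [0.4 0.3 2.6] tilt [0.0008 0.0025]
```

```bash
python3 -m inch '[[0,0,0,0,0,0.6,0],[0,0,0,0,0,0.6,0],[0,0,0,0,0,0.6,0.22],[0,0,0,0,0,0.6,0.3],[0,0,0,0,0,0.6,0.38],[0,0,0,0,0,0.6,0.38],[0,0,0,0,0,-20,0.38],[0,0,0,0,0,-80,0.38],[0,0,0,0,0,-130,0.38],[0,0,0,0,0,-130,0.38]]' | grep -v rot; python3 -c "
from look import *
p,f=look('w6')
go(608,-155,300,0)
print(sense()['joint_positions'].round(2))"
```

```text
t: 8.85
tool_pos: [419.8, 350.1, 325.0]
force: [1.3, -0.0, -0.7]
grip_width: 0.378
grip_force: 0.0
t 8.85 pos [419.8 350.1 325. ] yaw(tool y) -8.9 grip 0.378 gf 0.0 F [ 1.3 -0.  -0.7] tilt [0.0068 0.0062]
turn [ 0.003 -0.005 -0.156] shift [-469.8  265.1   21.4] | dist 540 turn 8.9 deg; j7 -0.17
[-1.15  0.81  0.66  1.91 -0.77  0.69 -0.17]
```

View pics/w6.png

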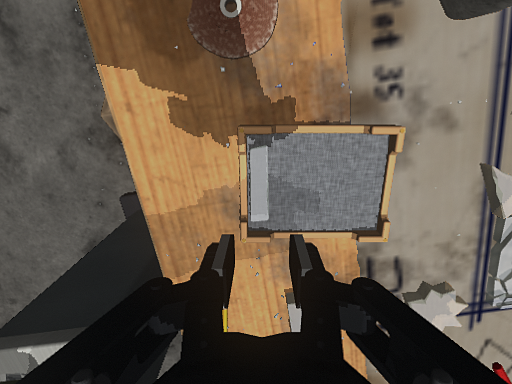

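```bash
python3 -m inch '[[0,0,-0.156,-470,265,21,0.7],[0,0,-0.156,-470,265,21,0.7],[0,0,-0.156,-470,265,21,0.7],[0,0,-0.156,-470,265,21,0.7],[0,0,-0.156,-470,265,21,0.7],[0,0,-0.156,-470,265,21,0.7],[0,0,-0.156,-470,265,21,0.7],[0,0,-0.156,-470,265,21,0.7],[0,0,-0.156,-470,265,21,0.7],[0,0,-0.156,-470,265,21,0.7]]' | grep -v rot;  python3 - <<'E'
from look import *
p,f=look('w7');s=proj(p,(608,-155,14)).astype(int);print(s)
h=cv2.cvtColor(f,cv2.COLOR_RGB2HSV);print(h[s[1],s[0]-30:s[0]+31:3,1:].tolist())
rep('sliver',p,f,s,14,smax=32,dv=25)
cv2.imwrite('pics/w7c.png',f[:,:,::-1])
E
```

```text
t: 10.15
tool_pos: [606.8, -159.9, 298.0]
force: [-0.3, -0.1, -0.7]
grip_width: 0.696
grip_force: 0.0
t 10.15 pos [ 606.8 -159.9  298. ] yaw(tool y) -0.3 grip 0.696 gf 0.0 F [-0.3 -0.1 -0.7] tilt [-0.0008 -0.0001]
[264 184]
[[73, 116], [76, 117], [76, 108], [83, 105], [78, 108], [76, 110], [76, 110], [80, 109], [25, 110], [15, 151], [15, 153], [15, 155], [16, 156], [16, 155], [16, 155], [44, 157], [43, 132], [43, 132], [47, 129], [47, 124], [46, 121]]
sliver rect c [ 612.4 -155.7] size [21.7 68.6] ang 3.7
    [260 151] [ 604.1 -121.9] edge 58.6 @ -90.4
    [260 209] [ 603.7 -180.5] edge 22.1 @ -23.6
    [280 217] [ 624.  -189.3] edge 61.8 @ 92.7
    [278 157] [ 621.1 -127.6] edge 17.9 @ 161.2
```

View pics/w7c.png

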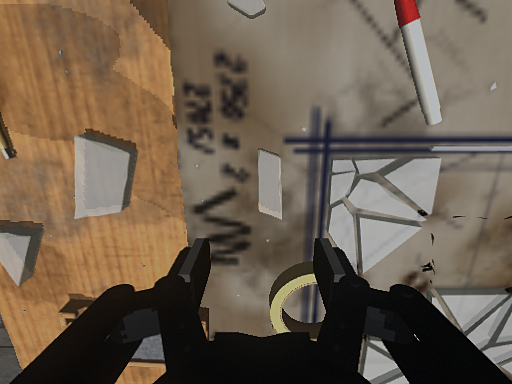

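```bash
python3 -c "
from h import *
go(612.7,-155.5,180,1.2)"
```

```text
turn [-0.002 -0.003 -0.024] shift [  1.2   6.3 117.8] | dist 118 turn 1.4 deg; j7 0.69
```

```bash
python3 -m inch '[[0,0,-0.024,1,6,60,0.55],[0,0,-0.024,1,6,105,0.55],[0,0,-0.024,1,6,117.5,0.55],[0,0,-0.024,1,6,117.5,0.55]]' | grep -v rot; python3 -c "
from h import *
state();go(612.7,-155.5,180,1.2)"
```

```text
t: 10.7
tool_pos: [613.2, -153.4, 181.7]
force: [0.5, -0.4, 0.8]
grip_width: 0.551
grip_force: 0.0
t 10.70 pos [ 613.2 -153.4  181.7] yaw(tool y) 1.4 grip 0.551 gf 0.0 F [ 0.5 -0.4  0.8] tilt [-0.0008  0.0032]
turn [-0.001 -0.003  0.004] shift [-2.1 -0.5  1.7] | dist 3 turn 0.3 deg; j7 0.78
```

```bash
python3 -m inch '[[0,0,0,-2,0,1.5,0.3],[0,0,0,-2,0,1.5,0.1],[0,0,0,-2,0,1.5,0],[0,0,0,-2,0,1.5,0],[0,0,0,-2,0,1.5,0],[0,0,0,-2,0,1.5,0]]' | grep -v rot; python3 -c "
from h import *
state()"
```

```text
t: 11.45
tool_pos: [614.2, -156.9, 182.6]
force: [-0.5, 0.1, 6.9]
grip_width: 0.248
grip_force: 59.5
t 11.45 pos [ 614.2 -156.9  182.6] yaw(tool y) 1.4 grip 0.248 gf 59.5 F [-0.5  0.1  6.9] tilt [0.004  0.0011]
```

```bash
python3 -m inch '[[0,0,0,0,0,-15,0],[0,0,0,0,0,-60,0],[0,0,0,0,0,-90,0],[0,0,0,0,0,-90,0],[0,0,0,0,0,-90,0]]' | grep -v rot; python3 -c "
from look import *
p,f=look('w8');cv2.imwrite('pics/w8c.png',cv2.resize(f[120:,140:390],None,fx=2,fy=2)[:,:,::-1])
c,s=np.cos(np.radians(-8.9)),np.sin(np.radians(-8.9))
x,y=478.6+58*c,338.9+58*s
print(x,y);go(x,y,260,-8.9)"
```

```text
t: 12.08
tool_pos: [613.1, -156.1, 270.5]
force: [-0.6, 0.3, -1.7]
grip_width: 0.243
grip_force: 58.9
t 12.07 pos [ 613.1 -156.1  270.5] yaw(tool y) 1.4 grip 0.243 gf 58.9 F [-0.6  0.3 -1.7] tilt [0.0001 0.003 ]
535.9016722146246 329.92679759463084
turn [-0.001 -0.003  0.18 ] shift [487.7 -65.2  11.5] | dist 492 turn 10.3 deg; j7 0.73
```

View pics/w8c.png

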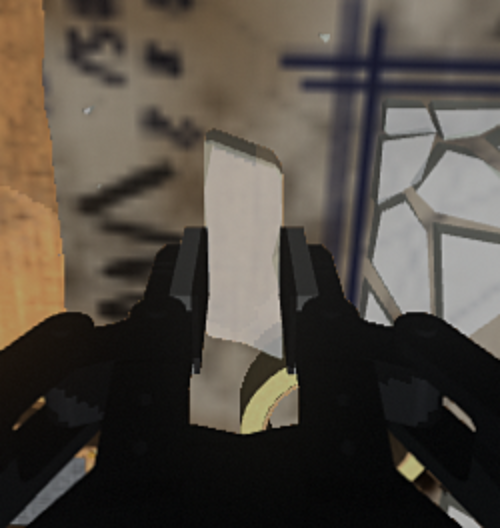

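```bash
python3 -m inch '[[0,0,0.18,488,-65,11,0],[0,0,0.18,488,-65,11,0],[0,0,0.18,488,-65,11,0],[0,0,0.18,488,-65,11,0],[0,0,0.18,488,-65,11,0],[0,0,0.18,488,-65,11,0],[0,0,0.18,488,-65,11,0],[0,0,0.18,488,-65,11,0],[0,0,0.18,488,-65,11,0],[0,0,0.18,488,-65,11,0]]' | grep -v rot; python3 -c "
from look import *
state();go(535.9,329.9,194,-8.9)
print(sense()['joint_positions'].round(2))"
```

```text
t: 13.38
tool_pos: [536.3, 329.2, 259.6]
force: [0.4, -0.1, -0.8]
grip_width: 0.243
grip_force: 58.9
t 13.38 pos [536.3 329.2 259.6] yaw(tool y) -8.9 grip 0.243 gf 58.9 F [ 0.4 -0.1 -0.8] tilt [-0.0005  0.0002]
turn [-0.001 -0.    -0.001] shift [ 0.6 -0.5 65.6] | dist 66 turn 0.0 deg; j7 -0.09
[-0.94  0.98  0.61  1.68 -0.78  0.74 -0.09]
```

```bash
python3 -m inch '[[0,0,0,0,0,40,0],[0,0,0,0.5,-0.5,60,0],[0,0,0,0.5,-0.5,65,0],[0,0,0,0.5,-0.5,67,0],[0,0,0,0.5,-0.5,67,0]]' | grep -v rot; python3 -c "
from h import *
state()"
```

```text
t: 14.0
tool_pos: [536.9, 330.4, 194.5]
force: [-0.6, -0.1, -0.7]
grip_width: 0.242
grip_force: 58.9
t 14.00 pos [536.9 330.4 194.5] yaw(tool y) -9.0 grip 0.242 gf 58.9 F [-0.6 -0.1 -0.7] tilt [0.0022 0.0027]
```

```bash
python3 -m inch '[[0,0,0,0,0,1,0],[0,0,0,0,0,2,0],[0,0,0,0,0,3,0],[0,0,0,0,0,3,0]]' | grep -v rot; python3 -c "
from h import *
state()"
```

```text
t: 14.5
tool_pos: [536.4, 330.6, 190.7]
force: [0.4, 0.4, 0.4]
grip_width: 0.243
grip_force: 59.0
t 14.50 pos [536.4 330.6 190.7] yaw(tool y) -8.9 grip 0.243 gf 59.0 F [0.4 0.4 0.4] tilt [0.0008 0.0024]
```

```bash
python3 -m inch '[[0,0,0,0,0,0.5,0],[0,0,0,0,0,1,0],[0,0,0,0,0,1,0]]' | grep -v rot; python3 -c "
from h import *
state()"
```

```text
t: 14.88
tool_pos: [536.4, 330.5, 190.6]
force: [-2.4, -0.7, 7.4]
grip_width: 0.246
grip_force: 60.0
t 14.88 pos [536.4 330.5 190.6] yaw(tool y) -8.9 grip 0.246 gf 60.0 F [-2.4 -0.7  7.4] tilt [0.0007 0.003 ]
```

```bash
python3 -m inch '[[0,0,0,0,0,0,0.26],[0,0,0,0,0,0,0.33],[0,0,0,0,0,0,0.42],[0,0,0,0,0,0,0.42],[0,0,0,0,0,-20,0.42],[0,0,0,0,0,-80,0.42],[0,0,0,0,0,-130,0.42],[0,0,0,0,0,-130,0.42]]' | grep -v rot; python3 -c "
from look import *
p,f=look('w9')
go(456,152,300,-2)
print(sense()['joint_positions'].round(2))"
```

```text
t: 15.88
tool_pos: [538.1, 330.0, 325.4]
force: [-0.3, -0.1, -0.4]
grip_width: 0.421
grip_force: 0.0
t 15.88 pos [538.1 330.  325.4] yaw(tool y) -9.0 grip 0.421 gf 0.0 F [-0.3 -0.1 -0.4] tilt [0.0099 0.0062]
turn [ 0.005 -0.005 -0.121] shift [-188.7  -52.3   21.5] | dist 197 turn 7.0 deg; j7 -0.14
[-0.97  0.9   0.68  1.65 -0.72  0.85 -0.14]
```

View pics/w9.png

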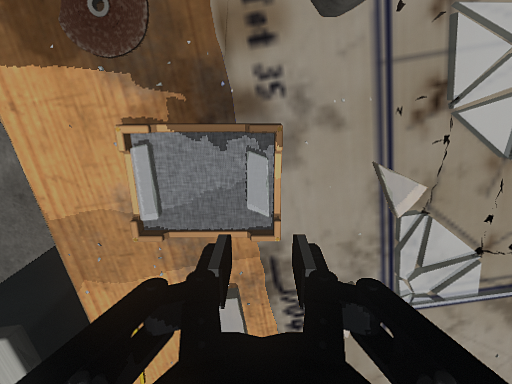

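```bash
python3 -m inch '[[0.005,-0.005,-0.121,-189,-52,21,1],[0.005,-0.005,-0.121,-189,-52,21,1],[0.005,-0.005,-0.121,-189,-52,21,1],[0.005,-0.005,-0.121,-189,-52,21,1],[0.005,-0.005,-0.121,-189,-52,21,1],[0.005,-0.005,-0.121,-189,-52,21,1]]' | grep -v rot;  python3 - <<'E'
from look import *
p,f=pickle.load(open('w9.pkl','rb'))
c,s=np.cos(np.radians(-8.9)),np.sin(np.radians(-8.9))
for n,sd in(('strip',(147,185)),('sliver',(259,185))):
    w,pol,W=blob(p,f,sd,22,smax=40,dv=30);t=(W-[478.6,338.9])@np.array([[c,-s],[s,c]]);print(n,t.round(1).tolist())
p,f=look('w10');s=proj(p,(456,152,22)).astype(int)
h=cv2.cvtColor(f,cv2.COLOR_RGB2HSV);print(s,h[s[1],s[0]-50:s[0]+51:4,1:].tolist())
rep('slab',p,f,s,22,eps=3,smax=40,dv=40)
E
```

```text
t: 16.68
tool_pos: [456.3, 153.3, 298.0]
force: [-0.4, 0.1, 0.3]
grip_width: 1.001
grip_force: 0.0
strip [[-67.5, 41.5], [-71.3, 36.5], [-71.1, -34.7], [-69.4, -38.3], [-53.9, -37.1], [-51.4, -34.8], [-54.6, -16.2], [-51.3, -7.2], [-54.2, 43.5]]
sliver [[49.0, 37.2], [44.5, 16.5], [45.9, -23.4], [68.7, -34.0], [66.2, 19.6], [69.3, 28.0]]
t 16.68 pos [456.3 153.3 298. ] yaw(tool y) -1.9 grip 1.001 gf 0.0 F [-0.4  0.1  0.3] tilt [-0.0038 -0.0012]
[263 193] [[144, 131], [136, 142], [128, 145], [113, 117], [116, 125], [121, 120], [11, 136], [11, 135], [11, 136], [10, 134], [9, 136], [11, 136], [9, 135], [9, 136], [13, 137], [13, 135], [11, 135], [13, 138], [15, 139], [13, 138], [28, 156], [137, 121], [140, 111], [135, 117], [138, 126], [137, 117]]
slab rect c [456.9 151.3] size [87. 59.] ang 89.4
    [233 149] [429.5 195.1] edge 84.7 @ -91.0
    [237 233] [428.  110.5] edge 56.4 @ -2.8
    [293 234] [484.4 107.7] edge 85.7 @ 88.5
    [296 149] [486.6 193.4] edge 57.1 @ 178.3
```

```bash
python3 -c "
from h import *
go(457,151.6,183,-1.2)"
```

```text
turn [-0.004  0.001 -0.011] shift [ -1.6   1.2 114.9] | dist 115 turn 0.7 deg; j7 0.35
```

```bash
python3 -m inch '[[-0.004,0,-0.011,-1.5,1,60,1],[-0.004,0,-0.011,-1.5,1,105,1],[-0.004,0,-0.011,-1.5,1,115,1],[-0.004,0,-0.011,-1.5,1,115,1]]' | grep -v rot; python3 -c "
from h import *
state();go(457,151.6,183,-1.2)"
```

```text
t: 17.23
tool_pos: [456.3, 150.2, 183.2]
force: [0.4, 0.0, 0.3]
grip_width: 0.997
grip_force: 0.0
t 17.23 pos [456.3 150.2 183.2] yaw(tool y) -1.4 grip 0.997 gf 0.0 F [0.4 0.  0.3] tilt [-0.0007 -0.0021]
turn [-0.001  0.002 -0.003] shift [1.4 0.7 0.2] | dist 2 turn 0.2 deg; j7 0.50
```

```bash
python3 -m inch '[[0,0,0,1.4,0.7,0,0.8],[0,0,0,1.4,0.7,0,0.5],[0,0,0,1.4,0.7,0,0.3],[0,0,0,1.4,0.7,0,0.3],[0,0,0,1.4,0.7,0,0.3]]' | grep -v rot; python3 -c "
from look import *
p,f=look('w11');cv2.imwrite('pics/w11c.png',cv2.resize(f[100:,100:420],None,fx=1.8,fy=1.8)[:,:,::-1])"
```

```text
t: 17.85
tool_pos: [457.4, 151.8, 185.0]
force: [-0.2, 0.7, 8.7]
grip_width: 0.674
grip_force: 62.9
t 17.85 pos [457.4 151.8 185. ] yaw(tool y) -1.3 grip 0.674 gf 62.9 F [-0.2  0.7  8.7] tilt [ 0.0029 -0.0012]
```

```bash
python3 -m inch '[[0,0,0,0,0,-8,0.3],[0,0,0,0,0,-30,0.3],[0,0,0,0,0,-75,0.3],[0,0,0,0,0,-75,0.3]]' | grep -v rot; python3 -c "
from look import *
p,f=look('w11');cv2.imwrite('pics/w11c.png',cv2.resize(f[100:,100:420],None,fx=1.8,fy=1.8)[:,:,::-1])
c,s=np.cos(np.radians(-8.9)),np.sin(np.radians(-8.9))
print(478.6-3*c,338.9-3*s)
go(478.6-3*c,338.9-3*s,258,-8.9)"
```

```text
t: 18.4
tool_pos: [457.3, 151.8, 261.0]
force: [0.5, -0.4, -2.7]
grip_width: 0.675
grip_force: 65.6
t 18.40 pos [457.3 151.8 261. ] yaw(tool y) -1.3 grip 0.675 gf 65.6 F [ 0.5 -0.4 -2.7] tilt [ 0.0047 -0.0018]
475.63612040269186 339.3641311588984
turn [0.002 0.002 0.132] shift [187.8  14.5   1.2] | dist 188 turn 7.6 deg; j7 0.43
```

View pics/w11c.png

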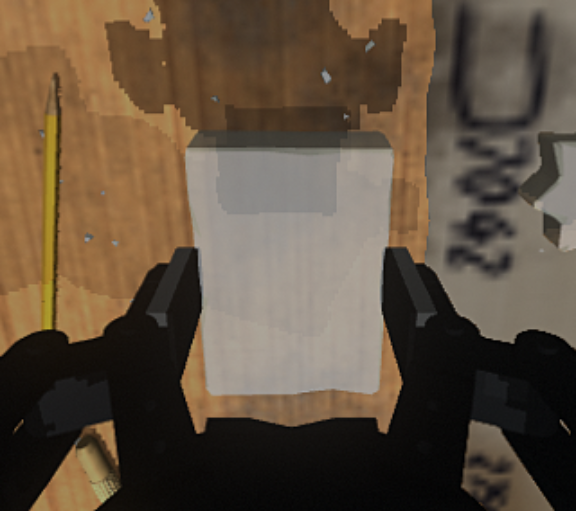

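```bash
python3 -m inch '[[0.002,0.002,0.132,188,14.5,1,0.3],[0.002,0.002,0.132,188,14.5,1,0.3],[0.002,0.002,0.132,188,14.5,1,0.3],[0.002,0.002,0.132,188,14.5,1,0.3],[0.002,0.002,0.132,188,14.5,1,0.3],[0.002,0.002,0.132,188,14.5,1,0.3]]' | grep -v rot; python3 -c "
from look import *
p,f=look('w12')
go(475.6,339.4,196,-8.9)
w,pol,W=blob(p,f,(262,200),22+258-185,eps=3,smax=40,dv=40)
c,s=np.cos(np.radians(-8.9)),np.sin(np.radians(-8.9));print(((W-[478.6,338.9])@np.array([[c,-s],[s,c]])).round(1).tolist())"
```

```text
t: 19.2
tool_pos: [475.7, 337.0, 256.3]
force: [0.3, 0.1, -2.2]
grip_width: 0.675
grip_force: 65.7
t 19.20 pos [475.7 337.  256.3] yaw(tool y) -9.1 grip 0.675 gf 65.7 F [ 0.3  0.1 -2.2] tilt [-0.0038 -0.0018]
turn [-0.003  0.002 -0.004] shift [ 2.3 -0.5 60.5] | dist 61 turn 0.3 deg; j7 -0.06
[[23.9, 52.1], [23.8, 47.1], [20.9, 46.1], [24.2, 40.4], [-33.6, 40.4], [-31.3, -44.8], [24.3, -43.2], [24.0, 10.6], [27.7, 10.6], [23.9, 20.0]]
```

```bash
python3 -m inch '[[-0.003,0.002,0,2,0,40,0.3],[-0.003,0.002,0,2,0,57,0.3],[-0.003,0.002,0,2,0,61,0.3],[-0.003,0.002,0,2,0,61,0.3]]' | grep -v rot; python3 -c "
from h import *
state()"
```

```text
t: 19.75
tool_pos: [476.4, 340.5, 196.2]
force: [0.1, -0.2, -3.1]
grip_width: 0.67
grip_force: 65.7
t 19.75 pos [476.4 340.5 196.2] yaw(tool y) -9.0 grip 0.670 gf 65.7 F [ 0.1 -0.2 -3.1] tilt [0.0014 0.0014]
```

Expected contact near 192–193.

```bash
python3 -m inch '[[0,0,0,0,0,1,0.3],[0,0,0,0,0,2,0.3],[0,0,0,0,0,2.8,0.3],[0,0,0,0,0,2.8,0.3]]' | grep -v rot; python3 -c "
from h import *
state()"
```

```text
t: 20.25
tool_pos: [476.0, 341.1, 193.2]
force: [-0.6, 0.2, 0.5]
grip_width: 0.673
grip_force: 66.0
t 20.25 pos [476.  341.1 193.2] yaw(tool y) -8.9 grip 0.673 gf 66.0 F [-0.6  0.2  0.5] tilt [0.0011 0.0018]
```

```bash
python3 -m inch '[[0,0,0,0,0,0.6,0.3],[0,0,0,0,0,1,0.3],[0,0,0,0,0,1,0.3]]' | grep -v rot; python3 -c "
from h import *
state()"
```

```text
t: 20.62
tool_pos: [476.0, 341.0, 193.2]
force: [-3.6, -0.1, 8.5]
grip_width: 0.67
grip_force: 67.0
t 20.62 pos [476.  341.  193.2] yaw(tool y) -8.9 grip 0.670 gf 67.0 F [-3.6 -0.1  8.5] tilt [0.0012 0.0025]
```

```bash
python3 -m inch '[[0,0,0,0,0,0,0.7],[0,0,0,0,0,0,0.74],[0,0,0,0,0,0,0.78],[0,0,0,0,0,0,0.78],[0,0,0,0,0,-15,0.78],[0,0,0,0,0,-70,0.78],[0,0,0,0,0,-130,0.9],[0,0,0,0,0,-130,0.9]]' | grep -v rot; python3 -c "
from look import *
p,f=look('w13')
c,s=np.cos(np.radians(-8.9)),np.sin(np.radians(-8.9))
for n,q,z in(('slab',(475.6,339.4),30),('strip',(418.8,348.3),22),('sliver',(535.9,329.9),22)):
    w,pol,W=blob(p,f,proj(p,(*q,z)).astype(int),z,eps=3,smax=40,dv=40);print(n,((W-[478.6,338.9])@np.array([[c,-s],[s,c]])).round(1).tolist())
go(448,-149,300,-14)
print(sense()['joint_positions'].round(2))"
```

```text
t: 21.62
tool_pos: [477.6, 340.7, 327.5]
force: [-0.4, 0.3, -0.3]
grip_width: 0.898
grip_force: 0.0
t 21.62 pos [477.6 340.7 327.5] yaw(tool y) -9.0 grip 0.898 gf 0.0 F [-0.4  0.3 -0.3] tilt [0.0096 0.0059]
slab [[35.7, 53.0], [32.9, 50.1], [28.8, 55.9], [25.2, 44.2], [-33.8, 44.3], [-35.4, 29.4], [-34.5, 51.1], [-47.9, 55.0], [-54.0, 51.2], [-50.0, 52.1], [-49.4, 46.3], [-44.3, 50.2], [-43.8, 39.4], [-48.6, 42.4], [-49.1, 34.4], [-43.2, 33.4], [-48.3, 30.4], [-47.8, 2.2], [-33.3, 3.3], [-31.8, -43.1], [25.6, -41.0], [25.1, 14.8], [30.4, 7.4], [40.7, 8.4], [41.2, 20.0], [35.0, 21.1], [40.0, 22.1], [40.5, 34.3], [35.7, 30.3], [31.0, 48.1]]
strip [[-70.9, 46.2], [-71.0, -37.1], [-54.5, -37.1], [-53.9, 43.2], [-69.3, 41.2], [-71.0, 45.2], [-66.8, 46.2]]
sliver [[69.9, 55.0], [44.7, 56.0], [38.9, 52.1], [42.4, 42.0], [53.3, 47.1], [52.7, 40.0], [65.4, 32.8], [46.7, 36.9], [46.7, -25.6], [34.8, -31.5], [40.0, -48.4], [68.9, -44.9]]
turn [ 0.004 -0.005  0.088] shift [-488.5   48.    22.7] | dist 491 turn 5.1 deg; j7 -0.14
[-1.07  0.85  0.69  1.79 -0.76  0.77 -0.14]
```

View pics/w13.png

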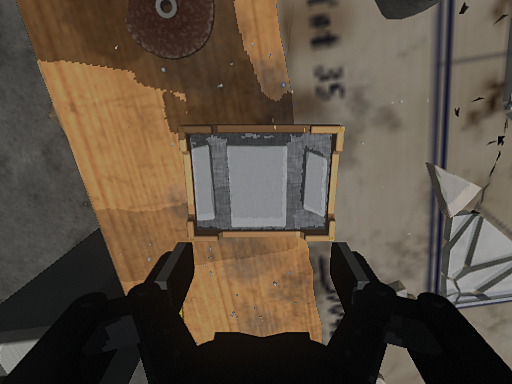

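Broad kit is done: all three pieces flat in the tray (203, 257 and 315 columns). Now the tapered block.

```bash
python3 -m inch '[[0.004,-0.005,0.088,-488,48,23,1],[0.004,-0.005,0.088,-488,48,23,1],[0.004,-0.005,0.088,-488,48,23,1],[0.004,-0.005,0.088,-488,48,23,1],[0.004,-0.005,0.088,-488,48,23,1],[0.004,-0.005,0.088,-488,48,23,1],[0.004,-0.005,0.088,-488,48,23,1],[0.004,-0.005,0.088,-488,48,23,1],[0.004,-0.005,0.088,-488,48,23,1],[0.004,-0.005,0.088,-488,48,23,1]]' | grep -v rot;  python3 - <<'E'
from look import *
p,f=look('w14');s=proj(p,(448,-149,20)).astype(int)
rep('tap',p,f,s,20,eps=3,smax=50,dv=40)
s=proj(p,(590,8,14)).astype(int);print(s)
E
```

```text
t: 22.92
tool_pos: [447.0, -148.1, 297.6]
force: [-0.3, 0.7, -0.5]
grip_width: 0.999
grip_force: 0.0
t 22.93 pos [ 447.  -148.1  297.6] yaw(tool y) -14.0 grip 0.999 gf 0.0 F [-0.3  0.7 -0.5] tilt [-0.0061 -0.0011]
tap rect c [ 450.4 -151.7] size [82.3 48.9] ang 76.8
    [295 155] [ 482.5 -121.3] edge 48.7 @ 161.8
    [242 151] [ 436.2 -106.1] edge 82.3 @ -103.1
    [245 232] [ 417.5 -186.3] edge 47.4 @ 8.1
    [289 216] [ 464.5 -179.6] edge 61.0 @ 72.8
[397 -41]
```

```bash
python3 -c "
from h import *
go(450.2,-148.3,178.5,-15)
print(sense()['joint_positions'].round(2))"
```

```text
turn [-0.005  0.002  0.019] shift [1.000e-01 3.700e+00 1.192e+02] | dist 119 turn 1.2 deg; j7 0.76
[-0.05  0.74  0.45  2.14 -0.76  0.43  0.76]
```

```bash
python3 -m inch '[[-0.005,0.002,0.019,0,3.5,60,1],[-0.005,0.002,0.019,0,3.5,105,1],[-0.005,0.002,0.019,0,3.5,119,1],[-0.005,0.002,0.019,0,3.5,119,1]]' | grep -v rot; python3 -c "
from h import *
state();go(450.2,-148.3,178.5,-15)"
```

```text
t: 23.48
tool_pos: [450.2, -148.3, 178.2]
force: [-0.4, -0.4, -0.1]
grip_width: 0.999
grip_force: 0.0
t 23.48 pos [ 450.2 -148.3  178.2] yaw(tool y) -14.9 grip 0.999 gf 0.0 F [-0.4 -0.4 -0.1] tilt [-0.0012  0.0002]
turn [-0.001  0.     0.001] shift [ 0.   0.  -0.3] | dist 0 turn 0.1 deg; j7 0.90
```

```bash
python3 -m inch '[[0,0,0,0,0,0,0.8],[0,0,0,0,0,0,0.5],[0,0,0,0,0,0,0.2],[0,0,0,0,0,0,0.2],[0,0,0,0,0,0,0.2],[0,0,0,0,0,0,0.2]]' | grep -v rot; python3 -c "
from h import *
state()"
```

```text
t: 24.22
tool_pos: [450.6, -149.6, 180.5]
force: [-0.4, 1.2, 8.0]
grip_width: 0.541
grip_force: 61.0
t 24.23 pos [ 450.6 -149.6  180.5] yaw(tool y) -15.0 grip 0.541 gf 61.0 F [-0.4  1.2  8. ] tilt [ 0.003  -0.0023]
```

```bash
python3 -m inch '[[0,0,0,0,0,-8,0.2],[0,0,0,0,0,-30,0.2],[0,0,0,0,0,-75,0.2],[0,0,0,0,0,-75,0.2]]' | grep -v rot; python3 -c "
from h import *
state();go(426.4,-350.5,255,79.4)
print(sense()['joint_positions'].round(2))"
```

```text
t: 24.72
tool_pos: [450.9, -149.8, 257.0]
force: [0.7, -0.2, -3.2]
grip_width: 0.539
grip_force: 62.3
t 24.73 pos [ 450.9 -149.8  257. ] yaw(tool y) -15.0 grip 0.539 gf 62.3 F [ 0.7 -0.2 -3.2] tilt [ 0.0059 -0.005 ]
turn [ 0.008 -0.003  1.493] shift [-200.1   28.4    2.8] | dist 202 turn 85.6 deg; j7 0.84
[ 0.02  0.81  0.34  2.15 -0.87  0.32  0.84]
```

```bash
python3 -m inch '[[0.008,-0.003,1.493,-200,28.5,3,0.2],[0.008,-0.003,1.493,-200,28.5,3,0.2],[0.008,-0.003,1.493,-200,28.5,3,0.2],[0.008,-0.003,1.493,-200,28.5,3,0.2],[0.008,-0.003,1.493,-200,28.5,3,0.2],[0.008,-0.003,1.493,-200,28.5,3,0.2],[0.008,-0.003,1.493,-200,28.5,3,0.2],[0.008,-0.003,1.493,-200,28.5,3,0.2],[0.008,-0.003,1.493,-200,28.5,3,0.2],[0.008,-0.003,1.493,-200,28.5,3,0.2]]' | grep -v rot
python3 - <<'E'
from look import *
p,f=look('w15')
print(sense()['joint_positions'].round(2))
go(426.4,-350.5,192,79.4)
z=20+sense()['tool_pos'][2]-180
w,pol,W=blob(p,f,proj(p,(426.4,-350.5,z)).astype(int),z,eps=3,smax=50,dv=40)
a=np.radians(-4.5);c,s=np.cos(a),np.sin(a);print(((W-[454.3,-352.7])@np.array([[c,-s],[s,c]])).round(1).tolist())
h=cv2.cvtColor(f,cv2.COLOR_RGB2HSV)
cv2.imwrite('pics/w15c.png',f[:,:,::-1])
E
```

```text
t: 25.98
tool_pos: [425.8, -350.0, 251.3]
force: [-0.3, 0.3, -1.1]
grip_width: 0.539
grip_force: 62.2
t 25.98 pos [ 425.8 -350.   251.3] yaw(tool y) -100.4 grip 0.539 gf 62.2 F [-0.3  0.3 -1.1] tilt [-0.0053  0.0032]
[ 0.25  0.94  0.65  1.93 -0.98  0.63 -0.21]
turn [-0.002  0.006  0.002] shift [ 1.1  0.4 59.4] | dist 59 turn 0.4 deg; j7 -0.21
[[11.3, 20.3], [-71.4, 26.4], [-56.8, -18.4], [2.8, -26.8]]
```

```bash
python3 -m inch '[[-0.002,0.006,0,1,0,40,0.2],[-0.002,0.006,0,1,0,56,0.2],[-0.002,0.006,0,1,0,59.5,0.2],[-0.002,0.006,0,1,0,59.5,0.2]]' | grep -v rot; python3 -c "
from h import *
state();go(426.4,-350.5,189,79.4)"
```

```text
t: 26.52
tool_pos: [426.4, -350.6, 192.4]
force: [0.4, 0.4, -1.9]
grip_width: 0.535
grip_force: 62.2
t 26.52 pos [ 426.4 -350.6  192.4] yaw(tool y) -100.6 grip 0.535 gf 62.2 F [ 0.4  0.4 -1.9] tilt [ 0.0006 -0.0009]
turn [ 0.001 -0.001  0.   ] shift [-0.  -0.1  3.4] | dist 3 turn 0.1 deg; j7 -0.21
```

```bash
python3 -m inch '[[0,0,0,0,0,1,0.2],[0,0,0,0,0,2,0.2],[0,0,0,0,0,3,0.2],[0,0,0,0,0,3.5,0.2],[0,0,0,0,0,3.5,0.2]]' | grep -v rot; python3 -c "
from h import *
state()"
```

```text
t: 27.15
tool_pos: [426.5, -350.3, 188.7]
force: [-0.1, 0.1, -0.3]
grip_width: 0.546
grip_force: 62.4
t 27.15 pos [ 426.5 -350.3  188.7] yaw(tool y) -100.6 grip 0.546 gf 62.4 F [-0.1  0.1 -0.3] tilt [ 0.0008 -0.0005]
```

```bash
python3 -m inch '[[0,0,0,0,0,0.5,0.2],[0,0,0,0,0,1,0.2],[0,0,0,0,0,1.2,0.2],[0,0,0,0,0,1.2,0.2]]' | grep -v rot; python3 -c "
from h import *
state()"
```

```text
t: 27.65
tool_pos: [426.4, -350.3, 188.6]
force: [-1.6, 2.7, 10.2]
grip_width: 0.541
grip_force: 63.7
t 27.65 pos [ 426.4 -350.3  188.6] yaw(tool y) -100.6 grip 0.541 gf 63.7 F [-1.6  2.7 10.2] tilt [ 0.0016 -0.0004]
```

```bash
python3 -m inch '[[0,0,0,0,0,0,0.56],[0,0,0,0,0,0,0.6],[0,0,0,0,0,0,0.66],[0,0,0,0,0,0,0.66],[0,0,0,0,0,-15,0.66],[0,0,0,0,0,-70,0.66],[0,0,0,0,0,-130,0.7],[0,0,0,0,0,-130,0.7]]' | grep -v rot; python3 -c "
from look import *
p,f=look('w16')
a=np.radians(-4.5);c,s=np.cos(a),np.sin(a);M=np.array([[c,-s],[s,c]])
w,pol,W=blob(p,f,proj(p,(426.4,-350.5,28)).astype(int),28,eps=3,smax=50,dv=40);print(((W-[454.3,-352.7])@M).round(1).tolist())
go(590,8,290,0)
print(sense()['joint_positions'].round(2))"
```

```text
t: 28.65
tool_pos: [426.8, -351.7, 322.5]
force: [0.8, -0.4, -0.2]
grip_width: 0.701
grip_force: 0.0
t 28.65 pos [ 426.8 -351.7  322.5] yaw(tool y) -100.6 grip 0.701 gf 0.0 F [ 0.8 -0.4 -0.2] tilt [ 0.0067 -0.0072]
[[4.3, -27.9], [12.5, 20.5], [-70.2, 25.5], [-55.4, -19.9]]
turn [-1.000e-03 -6.000e-03  1.386e+00] shift [  94.4 -382.7   29.5] | dist 395 turn 79.4 deg; j7 -0.38
[ 0.23  0.82  0.67  1.9  -0.78  0.7  -0.38]
```

```bash
python3 -c "
from look import *
go(590,8,275,-90)"
```

```text
turn [ 0.003 -0.004 -0.185] shift [  94.3 -382.7   44.5] | dist 397 turn 10.6 deg; j7 -0.38
```

```bash
python3 -m inch '[[0.003,-0.004,-0.185,94,-383,44,0.8],[0.003,-0.004,-0.185,94,-383,44,0.8],[0.003,-0.004,-0.185,94,-383,44,0.8],[0.003,-0.004,-0.185,94,-383,44,0.8],[0.003,-0.004,-0.185,94,-383,44,0.8],[0.003,-0.004,-0.185,94,-383,44,0.8],[0.003,-0.004,-0.185,94,-383,44,0.8],[0.003,-0.004,-0.185,94,-383,44,0.8],[0.003,-0.004,-0.185,94,-383,44,0.8]]' | grep -v rot
python3 - <<'E'
from look import *
p,f=look('w17');s=proj(p,(590,8,14)).astype(int);print(s,sense()['joint_positions'].round(2))
rep('heart',p,f,s,14,eps=1.5,smax=32,dv=25)
g=cv2.resize(f[s[1]-50:s[1]+50,s[0]-60:s[0]+60],None,fx=6,fy=6,interpolation=cv2.INTER_NEAREST)
cv2.imwrite('pics/w17c.png',g[:,:,::-1])
E
```

```text
t: 29.82
tool_pos: [588.5, 7.0, 273.2]
force: [0.6, -1.0, -0.1]
grip_width: 0.802
grip_force: 0.0
t 29.82 pos [588.5   7.  273.2] yaw(tool y) -90.2 grip 0.802 gf 0.0 F [ 0.6 -1.  -0.1] tilt [-0.0045  0.0013]
[260 193] [-0.45  0.94  0.67  1.81 -0.86  0.72 -0.86]
heart rect c [594.4   7.2] size [32.7 29.8] ang 89.9
```

View pics/w17c.png

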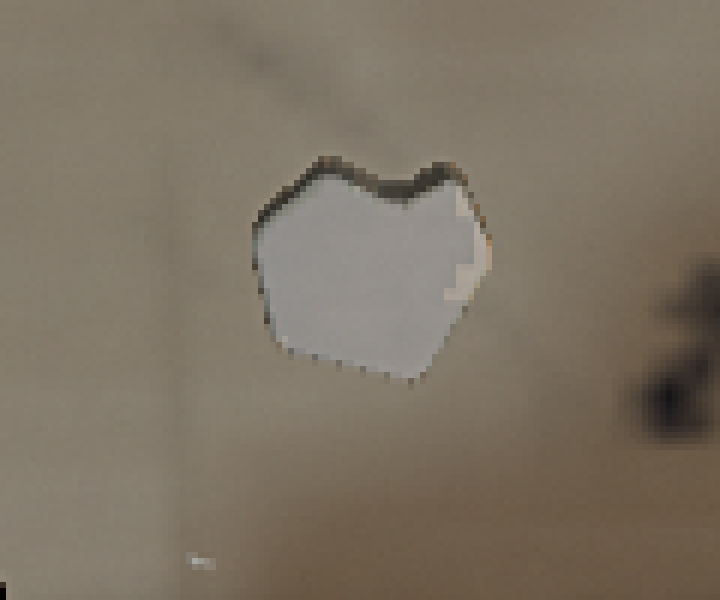

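Run:
```python
from look import *
p,f=pickle.load(open('w17.pkl','rb'));s=np.array((260,193))
o=s-[60,50]
h=cv2.cvtColor(f,cv2.COLOR_RGB2HSV).astype(int)
m=((h[...,2]>130)&(h[...,1]<60)).astype(np.uint8)
# sharper: upsample gray-saturation, contour at half level
sat=cv2.resize(f.astype(np.float32)[o[1]:o[1]+100,o[0]:o[0]+120],None,fx=6,fy=6,interpolation=cv2.INTER_CUBIC)
b=sat[...,2]; lvl=(np.median(b[240:300,330:400])+np.median(b[300:340,120:200]))/2
print(lvl)
c=[k for k in cv2.findContours((b>lvl).astype(np.uint8),cv2.RETR_EXTERNAL,cv2.CHAIN_APPROX_NONE)[0] if cv2.pointPolygonTest(k,(360,280),False)>0][0]
pol=cv2.approxPolyDP(c,8,True)[:,0]
W=cast(p,(pol+.5)/6-.5+o,14)
for i in range(len(W)):
    d=W[(i+1)%len(W)]-W[i];print(pol[i],W[i].round(1),'edge %.1f @ %.1f'%(np.hypot(*d),np.degrees(np.arctan2(d[1],d[0]))))
E=cast(p,np.array([[464,197],[271,300]])/6+o,14);print(E,E.mean(0))
go(*E.mean(0),180,-72)
```

```text
122.3858
[316 183] [609.2  15.2] edge 12.6 @ 136.9
[258 244] [600.   23.9] edge 14.7 @ -170.8
[276 337] [585.5  21.5] edge 4.1 @ -131.3
[297 354] [582.8  18.4] edge 18.3 @ -102.3
[416 378] [5.789e+02 5.000e-01] edge 20.8 @ -31.1
[490 265] [596.7 -10.2] edge 12.1 @ 20.1
[463 190] [608.1  -6.1] edge 2.6 @ 62.8
[447 182] [609.3  -3.7] edge 7.4 @ 123.1
[404 209] [605.3   2.5] edge 10.8 @ 65.4
[336 179] [609.8  12.3] edge 3.0 @ 101.5
[[606.71382101  -6.5858317 ]
 [590.94091721  21.78143757]] [598.82736911   7.59780294]
turn [-0.002  0.004 -0.318] shift [10.7 -0.9 93.4] | dist 94 turn 18.2 deg; j7 -0.86
```

```bash
python3 -m inch '[[-0.002,0.004,-0.16,10,-0.5,30,0.75],[-0.002,0.004,-0.274,10,-0.7,60,0.7],[-0.002,0.004,-0.274,10,-0.7,85,0.65],[-0.002,0.004,-0.274,10,-0.7,93,0.65],[-0.002,0.004,-0.274,10,-0.7,93,0.65]]' | grep -v rot; python3 -c "
from look import *
state();go(598,7.4,176,-74.5)"
```

```text
t: 30.5
tool_pos: [598.8, 8.6, 180.6]
force: [0.0, 0.1, 1.0]
grip_width: 0.65
grip_force: 0.0
t 30.50 pos [598.8   8.6 180.6] yaw(tool y) -74.4 grip 0.650 gf 0.0 F [0.  0.1 1. ] tilt [0.0007 0.0009]
turn [-0.001 -0.001  0.001] shift [-1.1  0.9  4.6] | dist 5 turn 0.1 deg; j7 -0.57
```

```bash
python3 -m inch '[[0,0,0,-1,1,3,0.6],[0,0,0,-1,1,4.5,0.5],[0,0,0,-1,1,4.5,0.3],[0,0,0,-1,1,4.5,0.1],[0,0,0,-1,1,4.5,0.1],[0,0,0,-1,1,4.5,0.1]]' | grep -v rot; python3 -c "
from look import *
look('w18')"
```

```text
t: 31.25
tool_pos: [598.5, 8.5, 176.7]
force: [-1.3, -0.4, 5.9]
grip_width: 0.382
grip_force: 59.6
t 31.25 pos [598.5   8.5 176.7] yaw(tool y) -74.3 grip 0.382 gf 59.6 F [-1.3 -0.4  5.9] tilt [0.0019 0.0015]
```

```bash
python3 -m inch '[[0,0,0,0,0,-5,0.1],[0,0,0,0,0,-20,0.1],[0,0,0,0,0,-70,0.1],[0,0,0,0,0,-85,0.1],[0,0,0,0,0,-85,0.1]]' | grep -v rot
python3 - <<'E'
from look import *
p,f=look('w19');z=sense()['tool_pos'][2]-176.7+14
s=proj(p,(598,8,z)).astype(int);print(s)
rep('heart',p,f,s,z,eps=1.5,smax=40,dv=30)
w,pol,W=blob(p,f,s,z,eps=2,smax=40,dv=30)
for i in range(len(W)):
    d=W[(i+1)%len(W)]-W[i];print(pol[i],W[i].round(1),'edge %.1f @ %.1f'%(np.hypot(*d),np.degrees(np.arctan2(d[1],d[0]))))
E
```

```text
t: 31.92
tool_pos: [598.6, 8.6, 262.1]
force: [-0.6, 0.1, -0.2]
grip_width: 0.382
grip_force: 59.8
t 31.93 pos [598.6   8.6 262.1] yaw(tool y) -74.3 grip 0.382 gf 59.8 F [-0.6  0.1 -0.2] tilt [0.0035 0.0015]
[263 255]
heart rect c [594.    8.7] size [33.7 31.3] ang 87.3
[254. 234.] [609.5  16.4] edge 11.6 @ 130.8
[235. 242.] [601.9  25.2] edge 18.8 @ -167.8
[234. 271.] [583.6  21.3] edge 20.1 @ -105.0
[264. 286.] [578.4   1.8] edge 19.7 @ -30.5
[289. 266.] [595.4  -8.2] edge 12.3 @ 15.0
[290. 247.] [607.2  -5. ] edge 3.1 @ 50.7
[287. 243.] [609.2  -2.6] edge 6.9 @ 121.6
[275. 246.] [605.6   3.2] edge 13.8 @ 73.2
```

```bash
python3 -c "
from look import *
go(500.2,-356.3,250,-94.5)"
```

```text
turn [-0.002 -0.001  0.353] shift [-193.2  325.    10. ] | dist 378 turn 20.2 deg; j7 -0.65
```

```bash
python3 -m inch '[[0,0,0.353,-193,325,10,0.1],[0,0,0.353,-193,325,10,0.1],[0,0,0.353,-193,325,10,0.1],[0,0,0.353,-193,325,10,0.1],[0,0,0.353,-193,325,10,0.1],[0,0,0.353,-193,325,10,0.1],[0,0,0.353,-193,325,10,0.1],[0,0,0.353,-193,325,10,0.1]]' | grep -v rot
python3 - <<'E'
from look import *
p,f=look('w20')
h=cv2.cvtColor(f,cv2.COLOR_RGB2HSV).astype(int)
a=np.radians(-4.5);c,s=np.cos(a),np.sin(a)
def t2w(x,y): return np.array([454.3+x*c-y*s,-352.7+x*s+y*c])
# check tray edges: saturation profile across tray y at floor and rim heights
for x in(15,66):
    ys=np.arange(-50,51,2);px=[proj(p,(*t2w(x,y),8)) for y in ys]
    print(x,[(int(y),int(h[int(round(q[1])),int(round(q[0])),1])) for y,q in zip(ys,px) if 0<=q[0]<511.4 and 0<=q[1]<383.4 and abs(y)>26])
z=sense()['tool_pos'][2]-176.7+14
w,pol,W=blob(p,f,proj(p,(500,-356,z)).astype(int),z,eps=2,smax=40,dv=40);print(((W-[454.3,-352.7])@np.array([[c,-s],[s,c]])).round(1).tolist())
go(500.2,-356.3,189,-94.5)
E
```

```text
t: 32.98
tool_pos: [499.9, -356.1, 248.6]
force: [0.2, 0.5, 0.0]
grip_width: 0.384
grip_force: 59.8
t 32.98 pos [ 499.9 -356.1  248.6] yaw(tool y) -94.6 grip 0.384 gf 59.8 F [0.2 0.5 0. ] tilt [-0.0007  0.0042]
15 [(-50, 133), (-48, 135), (-46, 135), (-44, 120), (-42, 121), (-40, 121), (-38, 123), (-36, 14), (-34, 17), (-32, 13), (-30, 13), (-28, 8), (28, 36), (30, 5), (32, 10), (34, 5), (36, 5), (38, 58), (40, 123), (42, 122), (44, 125), (46, 125), (48, 135), (50, 139)]
66 [(-50, 138), (-48, 134), (-46, 123), (-44, 124), (-42, 120), (-40, 124), (-38, 116), (-36, 8), (-34, 14), (-32, 4), (-30, 9), (-28, 10), (28, 5), (30, 9), (32, 6), (34, 6), (36, 10), (38, 16), (40, 119), (42, 124), (44, 116), (46, 118), (48, 122), (50, 148)]
[[54.0, 14.1], [41.4, 16.7], [34.8, 16.4], [32.1, 14.2], [-9.0, 17.9], [-0.2, -13.0], [21.2, -16.5], [36.9, -14.3], [51.0, -15.0], [52.8, -13.2], [51.6, -7.8], [49.1, -15.0], [42.8, -14.7], [46.6, -1.8], [47.8, 14.3]]
turn [-0.005  0.001  0.001] shift [-0.3  1.7 59.8] | dist 60 turn 0.3 deg; j7 -0.37
```

```bash
python3 -m inch '[[-0.005,0,0,0,1,40,0.1],[-0.005,0,0,0,1,55,0.1],[-0.005,0,0,0,1,61,0.1],[-0.005,0,0,0,1,61.5,0.1]]' | grep -v rot; python3 -c "
from look import *
state()"
```

```text
t: 33.52
tool_pos: [500.6, -357.2, 189.0]
force: [0.4, -0.2, 0.8]
grip_width: 0.386
grip_force: 59.8
t 33.52 pos [ 500.6 -357.2  189. ] yaw(tool y) -94.5 grip 0.386 gf 59.8 F [ 0.4 -0.2  0.8] tilt [ 0.0008 -0.0037]
```

```bash
python3 -m inch '[[0.003,0,0,0,-1.5,1,0.1],[0.003,0,0,0,-1.5,2.5,0.1],[0.003,0,0,0,-1.5,3.5,0.1],[0.003,0,0,0,-1.5,4,0.1],[0.003,0,0,0,-1.5,4,0.1]]' | grep -v rot; python3 -c "
from look import *
state()"
```

```text
t: 34.15
tool_pos: [500.4, -356.1, 184.7]
force: [-0.5, 0.6, -0.3]
grip_width: 0.379
grip_force: 59.8
t 34.15 pos [ 500.4 -356.1  184.7] yaw(tool y) -94.5 grip 0.379 gf 59.8 F [-0.5  0.6 -0.3] tilt [ 0.001  -0.0006]
```

```bash
python3 -m inch '[[0,0,0,0,0,0.5,0.1],[0,0,0,0,0,1,0.1],[0,0,0,0,0,1,0.1]]' | grep -v rot; python3 -c "
from look import *
state()"
```

```text
t: 34.52
tool_pos: [500.4, -356.1, 184.7]
force: [-1.3, 1.7, 7.0]
grip_width: 0.381
grip_force: 60.7
t 34.52 pos [ 500.4 -356.1  184.7] yaw(tool y) -94.5 grip 0.381 gf 60.7 F [-1.3  1.7  7. ] tilt [ 0.0015 -0.0003]
```

Floor contact; release gently and back off.

```bash
python3 -m inch '[[0,0,0,0,0,0,0.4],[0,0,0,0,0,0,0.43],[0,0,0,0,0,0,0.45],[0,0,0,0,0,0,0.45],[0,0,0,0,0,-12,0.45],[0,0,0,0,0,-60,0.5],[0,0,0,0,0,-120,0.5],[0,0,0,0,0,-130,0.5],[0,0,0,0,0,-130,0.5]]' | grep -v rot
python3 - <<'E'
from look import *
p,f=look('w21')
a=np.radians(-4.5);c,s=np.cos(a),np.sin(a);M=np.array([[c,-s],[s,c]])
for n,q,z in(('heart',(496,-355),22),('tap',(426.4,-350.5),28)):
    w,pol,W=blob(p,f,proj(p,(*q,z)).astype(int),z,eps=2,smax=30,dv=22);print(n,((W-[454.3,-352.7])@M).round(1).tolist())
f=grab_frame('top');p=camera_params('top')
rep('star',p,f,(215,162),20,smax=45,dv=30)
E
```

```text
t: 35.65
tool_pos: [500.5, -355.8, 314.6]
force: [-0.7, 0.3, -0.9]
grip_width: 0.495
grip_force: 0.0
t 35.65 pos [ 500.5 -355.8  314.6] yaw(tool y) -94.5 grip 0.495 gf 0.0 F [-0.7  0.3 -0.9] tilt [ 0.0025 -0.0011]
heart [[58.3, 4.5], [51.1, 15.6], [36.1, 15.9], [25.2, -0.5], [39.4, -16.8], [53.2, -14.6], [51.1, -7.5]]
tap [[4.1, -27.6], [12.0, 20.1], [-61.1, 21.7], [-67.8, 25.2], [-62.5, 1.6], [-58.5, -0.6], [-59.8, -7.3], [-55.9, -8.4], [-57.2, -14.0], [-50.7, -20.5], [-36.7, -19.1], [-39.2, -22.4], [-20.7, -22.0], [-17.0, -25.1], [-13.5, -22.9]]
star rect c [804.   21.8] size [282.7 585.1] ang 80.4
```

```bash
python3 -c "
from bench import *
print(close_job())"
```

```text
the job is handed in; nothing more can be done
None
```

The job is handed in at about 36 s: slab, strip and sliver are in the broad tray, and the tapered block and heart are in the narrow tray. Each piece was lowered to floor contact before release. Measurements after release put every piece inside its rim and clear of the others; the broad tray I also saw in a picture, the narrow tray I checked by measurement only. I made no move at the star, but my final position check on it failed, so that is not confirmed.

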